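Put the bathroom things back on the divided turntable

TASK

Put the four things left out on the shelf back on the turntable, each resting in the middle of its compartment: the floss case flat in the compartment straight across the knob from the toothbrush cup, with the nail clipper lying flat and centred on top of it; the amber dropper bottle upright in the compartment next to the cup going clockwise as seen from above; and the cream jar upright in the one that is left, between the cup and the floss case. Set the bottle and jar down rather than dropping them, keep the cup standing in its compartment, and leave the lens case, tweezers, balm tin and pumice stone where they lie.

Things in the scene. Friction and masses are not known exactly. Their poses are not given: they have to be found in the camera images.
- turntable: Round light grey tray, 256 mm wide, spins on a light drag. Origin: on the axis at floor level, 18 mm above the shelf; z up; turns with the tray. Rim 20 mm high; dividers 18 mm high, 3 mm thick, along x and y. Axis knob 36 mm wide, 55 mm high. Cup in quarter +x+y; clockwise next +x-y; across the knob -x-y; the remaining one -x+y. Compartment middles at (+-52, +-52) mm.
- cup: White ceramic tumbler, 66 mm across the rim, 90 mm high, with a toothbrush leaning outward over the tray's rim (its tip about 170 mm above the tray floor, 50 mm out from the cup's centre). Loose; stands in one compartment and tells which compartment is which. Origin: centre of its underside, z up.
- dropper_bottle: Closed dropper bottle of amber glass, round, 32 mm in diameter up to 50 mm height, then a narrow neck with black cap and rubber bulb, 88 mm high in all, 45 to 90 g; stands upright on the shelf. Origin: centre of its underside, z up.
- cream_jar: Squat cream jar: ivory body 49 mm in diameter, with an aluminium screw lid 52 mm in diameter from 26 to 42 mm height (the top), 85 to 170 g; stands on the shelf. Origin: centre of its underside, z up.
- floss_case: Mint plastic dental floss case, a rounded flat box 58 mm (its x) by 44 mm (its y) by 18 mm (z), about 35 g; lies in any direction on the shelf, top face up. Origin: centre of its underside.
- nail_clipper: Chrome nail clipper, folded shut, 56 mm (its x) by 12 mm wide (its y), 11 mm high, flat underneath, about 30 g; lies in any direction on the shelf, top face up. Straight parallel sides up to 10 mm height. Origin: centre of its underside, under its centre of mass.
- lens_case: White contact lens case with two grey-white round screw caps side by side, 66 x 30 x 16 mm; lies in any direction on the shelf, top face up. Not to be moved. Origin: centre of its underside, x along its length.
- tweezers: Chrome tweezers, 94 mm (x) by 10 mm by 8 mm, slim and forked; lie in any direction on the shelf. Not to be moved. Origin: centre of the underside.
- balm_tin: Flat round aluminium lip balm tin, 50 mm in diameter, 15 mm high. Not to be moved. Origin: centre of its underside.
- pumice: Grey pumice stone, rounded block 68 x 44 x 26 mm. Not to be moved. Origin: centre of its underside, x along its length.
Things that resemble listed ones, but are neither listed nor needed, are in the scene too. Leave any pink or purple look-alike of the floss_case alone. Leave any yellow look-alike of the cream_jar alone.

How it is judged:
By the outcome, as a careful person would: the job done as asked, in the order asked, and still so for the second after the job is handed in, with the robot touching nothing.
It also fails if it takes over 115 s, if anything falls off the work surface, if the arm or the gripper's body presses on something with over 40 N, if the wrist force passes 120 N, or if a joint passes its speed limit or range.

ROBOT

A 6-joint arm with a two-finger parallel gripper is mounted at the origin on the work surface. World frame = base frame: x ahead of the robot, y to its left, z up, the work surface at z = 0. Lengths are in m, angles in rad, forces in N, time in s.
With the tool pointing down it reaches from about 0.375 to 0.9 m from the base axis. Payload 3.1 kg.
Tool frame: the origin (TCP) lies on the centre line of the jaws, within the pads' length; the fingertips stand 22 mm ahead of it and the grasp point (between the pads) lies 3 mm ahead of it; z points along the fingers, x is the direction in which the jaws open and shut, and the axes are right-handed (so a half turn about z gives the same grasp; the last joint's range is limited). The gripper opens to 87 mm and grips with 3 to 60 N. Pads are 19 mm wide; open, the fingers measure 117 mm over their backs; the gripper's body (75 mm by 190 mm) begins 51 mm behind the grasp point.
Start: joints at [-0.178, 0.527, 1.433, -0, 1.181, -0.178], TCP at [0.625, 0, 0.245] pointing down, gripper open.
Joint ranges: [-3.08, 3.08], [-0.75, 2.2], [0.22, 2.44], [-1.43, 4.57], [0, 2.65], [-2.85, 2.85]. Speed limits (rad/s): [2.79, 2.79, 3.14, 3.14, 3.14, 3.14].

INTERFACE

Orientations are given as a unit quaternion [x, y, z, w].
In Python, from rig import robot, camera, order gives the robot as it stands.
- The arm moves only by the shell command python3 -m pendant 'ROWS' [OPENING] [FORCE]. ROWS is JSON, a list of rows, each a list of 2 entries, a list of its own where there are three numbers: the shift along the tool's x, y, z in mm, then the turn about the tool's z in degrees. A call has 1 to 8 rows; each row shifts and turns the commanded pose from where the row before left it, along the tool's axes as they then stand; what a row does not reach is not made up. A row lasts 1/8 s, in which the tool goes at most 62.5 mm and 10.7 degrees, less where a joint would pass 70% of its speed; a pose out of reach is approached as far as the arm can. A call with a gripper value outside its range is refused whole. OPENING is the finger opening in mm, from 0 to 87, set as the call begins (- or left out, the last holds). The fingers move at their own pace and stop on an object; FORCE is the grip in N (left out, the last holds). Time passes only in rows, so rows that do not move let the fingers close. It gives the time, the measured TCP pose, the force and the opening at its end, in the units of the state.
- robot.get_obs(): the state, without advancing time (a new reading comes with each control period).
- camera(name): name is "scene" or "side" or "wrist"; returns a dict with "pixels" (400x640x3 uint8, blue, green, red), "mtx" (3x3 intrinsics, pixels), "R" (3x3) and "t" (3): a world point X has camera coordinates R X + t. Camera axes: x right, y down, z forward; pixel columns grow to the right and rows downward; lengths in m; the calibration is good to about 2 mm. A picture is of the moment at which its call begins. There is no depth.
- order.hand_in(): hands the job in, once; it reports no verdict.
The state is a dict: "time": time; "q": joint angles; "joint_velocities": joint speeds; "joint_torque": joint torques, N m; "position": TCP position; "tool_rot": TCP orientation; "ft_force": force on the tool from outside, world axes, zero at the start; "moment": the same for the moment, N m; "grip_width": finger opening in m.
Only numpy, scipy, OpenCV 4.12 (cv2) and the standard library are available. Lean on these libraries where they do the work, as an engineer would, in place of code of your own. Each camera call takes 0.05 s, during which the arm holds its last target. There are 200 camera calls.

## Working session

There is one attempt and no reset: what is moved stays moved. The work goes in short steps, Python scripts to look and compute and a shell command to move; the robot and the scene stay as the last step left them, time stands still between calls to the robot, and variables do not carry over. Pictures are saved under pics/ and viewed, about 12 in all and at most 16, crops included, and the job is handed in when it is done.

```bash
mkdir -p pics; ls
cat > h.py <<'E'
import numpy as np, cv2, json
from rig import robot, camera, order
from scipy.spatial.transform import Rotation as Ro
def snap(name, fn):
    c=camera(name); cv2.imwrite('pics/'+fn+'.png',c['pixels'])
    np.savez('pics/'+fn+'.npz',**{k:c[k] for k in('mtx','R','t')}); return c
def load(fn): return np.load('pics/'+fn+'.npz')
def pt(fn,u,v,z):
    c=load(fn); R,t=c['R'],c['t']; d=R.T@np.linalg.inv(c['mtx'])@[u,v,1]; o=-R.T@t
    return o+d*(z-o[2])/d[2]
def px(fn,X):
    c=load(fn); p=c['mtx']@(c['R']@np.array(X)+c['t']); return p[:2]/p[2]
def crop(fn,u0,v0,u1,v1,s,out):
    i=cv2.imread('pics/'+fn+'.png')[v0:v1,u0:u1]; cv2.imwrite('pics/'+out+'.png',cv2.resize(i,None,fx=s,fy=s,interpolation=cv2.INTER_CUBIC))
E
python3 - <<'E'
from h import *
for n in('scene','side','wrist'):
    c=snap(n,n+'0'); print(n,-c['R'].T@c['t'],c['R'][2],c['mtx'][0,0])
o=robot.get_obs(); print(o)
a=[cv2.imread(f'pics/{n}0.png') for n in('scene','side')]
E
```

```text
pics
scene [ 1.07013651 -0.15036804  0.71505098] [-0.63866466  0.19429211 -0.74455223] 386.6394648836783
side [ 0.30945681 -0.78112092  0.47531244] [ 0.21533977  0.85034681 -0.48014486] 378.4314245665797
wrist [0.62413015 0.07331956 0.38403407] [-0.00126642 -0.26874977 -0.9632092 ] 289.9122454103986
{'time': 0.15, 'q': array([-1.78513085e-01,  5.28238992e-01,  1.43359676e+00, -1.24005893e-05,
        1.18144308e+00, -1.78495473e-01]), 'joint_velocities': array([-0.00172179, -0.00181035, -0.00229195, -0.00027965, -0.00205113,
       -0.00269206]), 'joint_torque': array([ 9.14956272e-04, -4.40429199e+01, -1.76841742e+01,  6.33679633e-02,
        5.52540855e-02, -1.06930895e-04]), 'position': array([6.24468261e-01, 1.13925005e-04, 2.43808369e-01]), 'tool_rot': array([ 9.99999645e-01, -6.44773751e-06, -8.30713301e-04, -1.44054366e-04]), 'ft_force': array([-0.13170169,  0.59933711, -0.54458344]), 'moment': array([-0.0249495 ,  0.03803358,  0.00157707]), 'grip_width': 0.08706867590562023}
```

View pics/scene0.png

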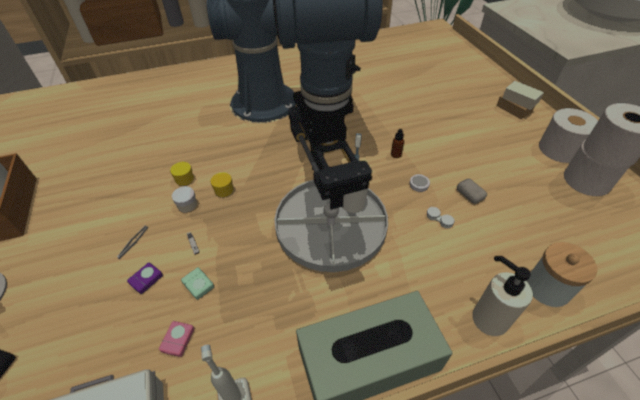

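View pics/side0.png

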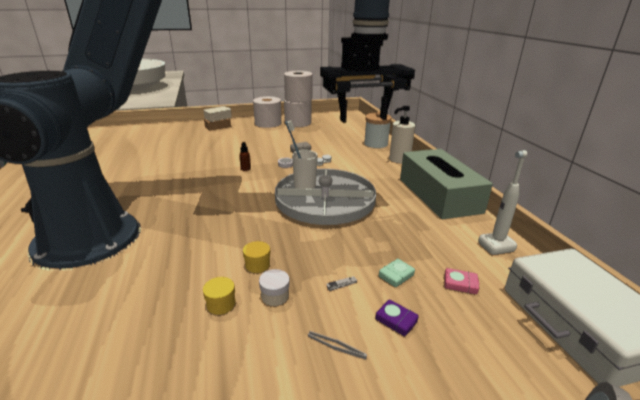

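The scene view shows the robot at the top and the turntable centred near (331,222), with the cup behind the gripper at about (352,190). Candidates:
- **Floss:** mint at (198,283), purple at (145,278), pink at (177,338). I choose mint.
- **Jar:** aluminium-lidded ivory at (185,199), yellow at (181,174) and (222,184). I choose the one at (185,199).
- **Clipper:** (193,243). The tweezers are at (133,242).
- **Bottle:** (398,145).

Next I'll check these choices in one close crop.

Run:
```python
from h import *
crop('scene0',110,150,250,300,4,'c1')
a=cv2.imread('pics/scene0.png')[125:275,265:425]; b=cv2.imread('pics/side0.png')[110:230,230:390]
a=cv2.resize(a,None,fx=4,fy=4,interpolation=2)
crop('side0',200,220,440,370,3,'c2')
cv2.imwrite('pics/c3.png',a)
for n,f,u,v,z in [('floss','scene0',197,281,.018),('floss','side0',397,269,.018),('jar','scene0',184,193,.042),('jar','side0',274,280,.042),('clip','scene0',193,243,.006),('clip','side0',342,284,.006),('bottlebase','scene0',398,155,0),('bottletop','scene0',400,131,.088),('bottletop','side0',243,144,.088),('ttrimcentre','scene0',331,220,.02+.018),('tt side','side0',326,192,.038),('knob','side0',326,178,.073),('knob','scene0',331,207,.073)]:
    print(n,f,pt(f,u,v,z).round(3))
```

```text
floss scene0 [ 0.605 -0.273  0.018]
floss side0 [ 0.602 -0.277  0.018]
jar scene0 [ 0.369 -0.272  0.042]
jar side0 [ 0.369 -0.281  0.042]
clip scene0 [ 0.496 -0.273  0.006]
clip side0 [ 0.493 -0.28   0.006]
bottlebase scene0 [0.375 0.294 0.   ]
bottletop scene0 [0.379 0.285 0.088]
bottletop side0 [0.367 0.265 0.088]
ttrimcentre scene0 [0.559 0.034 0.038]
tt side side0 [0.546 0.016 0.038]
knob side0 [0.547 0.023 0.073]
knob scene0 [0.551 0.036 0.073]
```

View pics/c1.png

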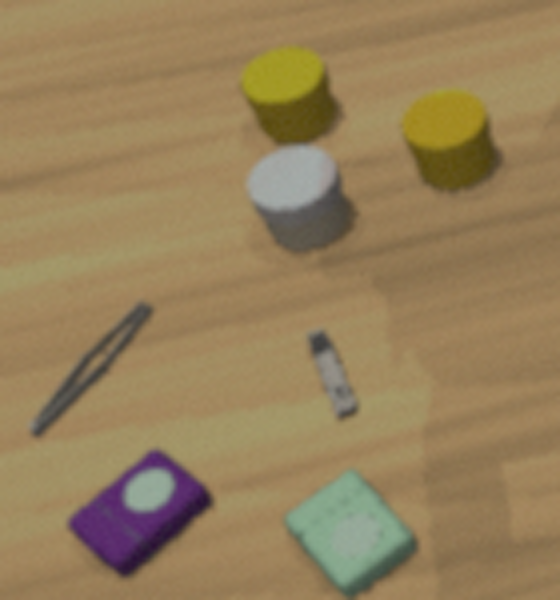

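View pics/c3.png

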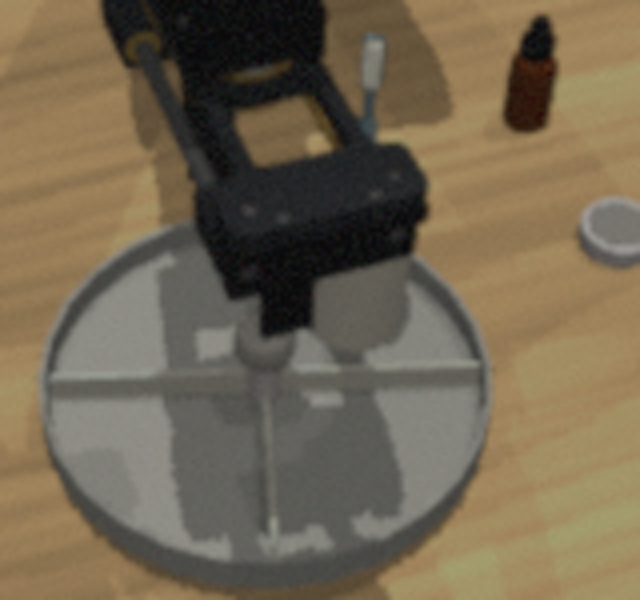

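The crop confirms the choices: mint case, aluminium-lidded ivory jar, chrome clipper. The cup is in the robot-side, +y quarter. Next I'll use the wrist picture for the tray pose.

Run:
```python
from h import *
i=cv2.imread('pics/wrist0.png'); cv2.imwrite('pics/w0b.png',cv2.resize(i,(800,500),interpolation=2))
for u,v in[(277.5,220.5),(385,217),(333,261)]: print(pt('scene0',u,v,.036).round(3))
```

```text
[ 0.519 -0.08   0.036]
[0.589 0.152 0.036]
[0.661 0.002 0.036]
```

View pics/w0b.png

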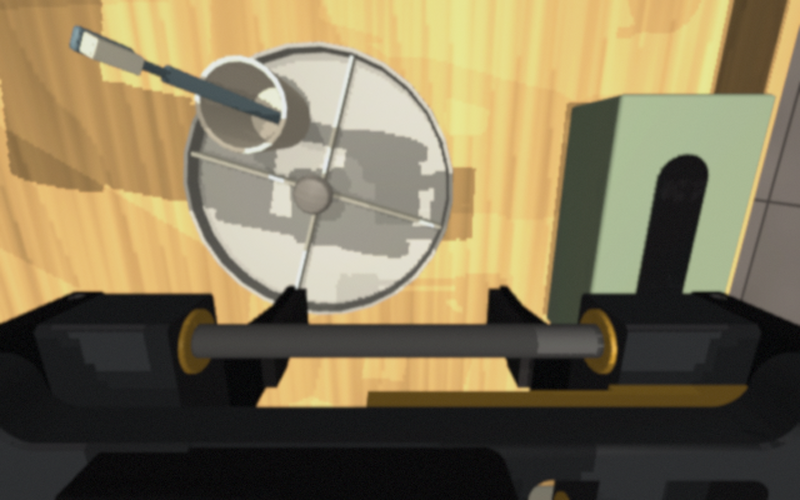

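The wrist view shows the tray with its four divider ends at (192,153), (440,228), (350,57) and (298,288), the knob at (312,193), and the cup rim centred at (243,104). The toothbrush leans to the upper left.

```bash
cat > tray.py <<'E'
from h import *
P=[pt('wrist0',u/1.25,v/1.25,.036)[:2] for u,v in[(192,153),(440,228),(350,57),(298,288)]]
print(np.round(P,4)); k=pt('wrist0',312/1.25,193/1.25,.073); print('knob',k.round(4),'cup',pt('wrist0',243/1.25,104/1.25,.108).round(4),'toothbrush tip',pt('wrist0',76/1.25,38/1.25,.188).round(3))
a=np.degrees(np.arctan2(*(P[1]-P[0])[::-1])),np.degrees(np.arctan2(*(P[2]-P[3])[::-1])); print('axes',a)
# rim ellipse outer edge
E_=[(318,43),(188,180),(452,180),(330,312)]
R_=[pt('wrist0',u/1.25,v/1.25,.038)[:2] for u,v in E_]; print(np.round(R_,4))
E
python3 tray.py
```

```text
[[ 0.4334  0.0698]
 [ 0.6659 -0.0011]
 [ 0.5828  0.1503]
 [ 0.522  -0.0642]]
knob [0.5512 0.0372 0.073 ] cup [0.5142 0.1042 0.108 ] toothbrush tip [0.469 0.125 0.188]
axes (np.float64(-16.95471834134652), np.float64(74.17536458411251))
[[ 0.5561  0.1607]
 [ 0.427   0.0452]
 [ 0.6754  0.0454]
 [ 0.554  -0.09  ]]
```

```bash
python3 -m pendant '[[[-12,57,0],0],[[-12,57,0],0],[[-12,57,0],0],[[-12,57,0],0],[[-12,57,0],0],[[-14,55,0],0],[[0,0,0],0],[[0,0,0],0]]' 87 10
python3 - <<'E'
from h import *
snap('wrist','w1'); crop('w1',0,0,640,400,1.25,'w1b')
E
```

```text
time: 1.15
position: [0.5506, -0.3394, 0.244]
tool_rot: [1.0, -0.0, -0.0, -0.001]
ft_force: [-0.3, -0.3, 0.7]
grip_width: 0.0872
```

View pics/w1b.png

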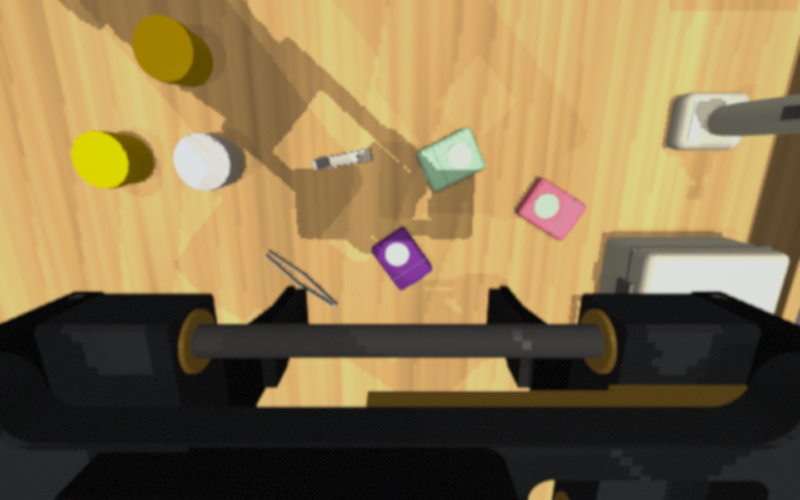

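The wrist view clearly shows the mint case at (451,160), the clipper at (343,160), the jar lid at (202,161), and the yellow, purple and pink decoys beside them.

Run:
```python
from h import *
i=cv2.imread('pics/w1.png'); hsv=cv2.cvtColor(i,cv2.COLOR_BGR2HSV); 
m=((hsv[...,0]>55)&(hsv[...,0]<95)&(hsv[...,1]>40)).astype(np.uint8); m[:, :320]=0; m[:,400:]=0; m[170:]=0;m[:90]=0
p=np.argwhere(m)[:,::-1]; W=np.array([pt('w1',u,v,.018)[:2] for u,v in p],np.float32)*1000
print(len(p),cv2.minAreaRect(W))
c=np.array([pt('w1',u/1.25,v/1.25,.010)[:2] for u,v in[(313,158),(371,149),(373,161),(316,170)]]).astype(np.float32)*1000
print('clip',cv2.minAreaRect(c),c.mean(0)); print('jar',pt('w1',202/1.25,161/1.25,.042))
```

```text
677 ((602.1422119140625, -275.6578369140625), (54.91511535644531, 40.69279479980469), 26.690650939941406)
clip ((496.0174255371094, -275.91107177734375), (58.91728591918945, 11.965041160583496), 8.681652069091797) [ 496.1468 -275.9489]
jar [ 0.37110443 -0.27640148  0.042     ]
```

```bash
python3 -m pendant '[[[25.7,-31.8,0],0],[[25.7,-31.8,0],0],[[0,0,20],10.55],[[0,0,20],10.55],[[0,0,20],10.55],[[0,0,20],10.55],[[0,0,20],10.55],[[0,0,20],10.55]]' 62 15
python3 -m pendant '[[[0,0,40],0],[[0,0,30],0],[[0,0,0],0],[[0,0,0],0]]'
python3 - <<'E'
from h import *
snap('side','s2'); snap('wrist','w2')
a=cv2.imread('pics/side'+'0.png'); s=cv2.imread('pics/s2.png')[160:360,280:500]; w=cv2.imread('pics/w2.png')
cv2.imwrite('pics/j2.png',np.hstack([cv2.resize(s,(400,364)),cv2.resize(w,(400,364))]))
o=robot.get_obs(); print(o['position'],Ro.from_quat(o['tool_rot']).as_matrix()[:,0])
E
```

```text
time: 2.2
position: [0.6028, -0.2739, 0.1241]
tool_rot: [0.85, -0.526, -0.0, -0.0]
ft_force: [-1.2, -1.3, 0.2]
grip_width: 0.0621
time: 2.7
position: [0.6034, -0.2756, 0.0557]
tool_rot: [0.852, -0.524, 0.001, -0.0]
ft_force: [1.0, 0.1, 1.1]
grip_width: 0.062
[ 0.60369506 -0.27647776  0.0564575 ] [ 0.45006167 -0.89299261  0.00294784]
```

View pics/j2.png

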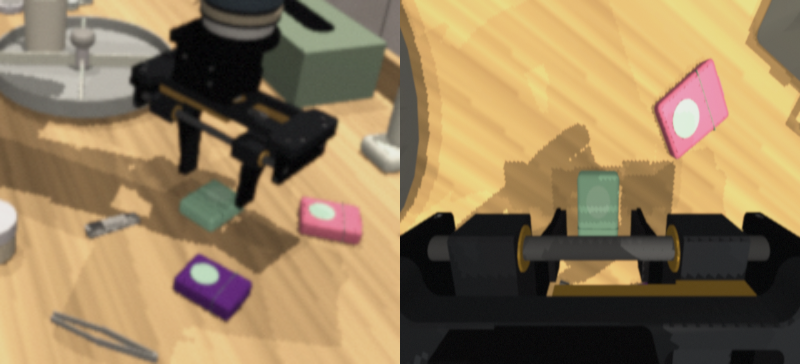

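The case is centred between the fingers in both views, so I'll descend, grip and lift.

```bash
python3 -m pendant '[[[0,0,20],0],[[0,0,11],0],[[0,0,0],0]]'
python3 -m pendant '[[[0,0,0],0],[[0,0,0],0],[[0,0,0],0],[[0,0,0],0],[[0,0,0],0]]' 36 15
python3 -m pendant '[[[0,0,-40],0],[[0,0,-50],0],[[0,0,-40],0],[[0,0,0],0]]'
```

```text
time: 3.18
position: [0.602, -0.2763, 0.0227]
tool_rot: [0.851, -0.525, -0.001, -0.0]
ft_force: [0.2, -0.0, -0.4]
grip_width: 0.0624
time: 3.8
position: [0.6023, -0.2763, 0.0235]
tool_rot: [0.851, -0.525, -0.0, -0.0]
ft_force: [-0.4, -0.7, -0.2]
grip_width: 0.0435
time: 4.3
position: [0.6047, -0.2778, 0.1579]
tool_rot: [0.851, -0.525, 0.004, 0.0]
ft_force: [0.4, -0.2, -0.9]
grip_width: 0.0439
```

```bash
python3 -m pendant '[[[-45.7,-19.4,0],0],[[-45.7,-19.4,0],0],[[-45.7,-19.4,0],0],[[-45.7,-19.4,0],0],[[-45.9,-19.2,0],0],[[0,0,0],-10.2],[[0,0,0],-10.2],[[0,0,0],-10.2]]'
python3 -m pendant '[[[0,0,10],-10.2],[[0,0,10],-10.2],[[0,0,10],-10.2],[[0,0,20],-10.2],[[0,0,20],-10.2],[[0,0,14],-10.3],[[0,0,0],0],[[0,0,0],0]]'
python3 - <<'E'
from h import *
snap('side','s3'); snap('wrist','w3')
s=cv2.imread('pics/s3.png')[100:250,230:430]; w=cv2.imread('pics/w3.png')
cv2.imwrite('pics/j3.png',np.hstack([cv2.resize(s,(400,300)),cv2.resize(w,(400,300))]))
o=robot.get_obs(); print(o['position'],Ro.from_quat(o['tool_rot']).as_matrix()[:,0],o['q'])
E
```

```text
time: 5.3
position: [0.585, -0.0279, 0.152]
tool_rot: [0.96, -0.278, -0.002, 0.0]
ft_force: [-0.5, 0.2, -0.1]
grip_width: 0.0441
time: 6.3
position: [0.5859, -0.0285, 0.0693]
tool_rot: [0.969, 0.246, -0.0, -0.0]
ft_force: [0.2, -0.2, -0.8]
grip_width: 0.044
[ 0.58640494 -0.02862222  0.0699623 ] [8.78730714e-01 4.77317418e-01 6.44313983e-04] [-2.38991863e-01  7.21689587e-01  1.65807700e+00  3.57849486e-05
  7.60978647e-01 -7.36617083e-01]
```

View pics/j3.png

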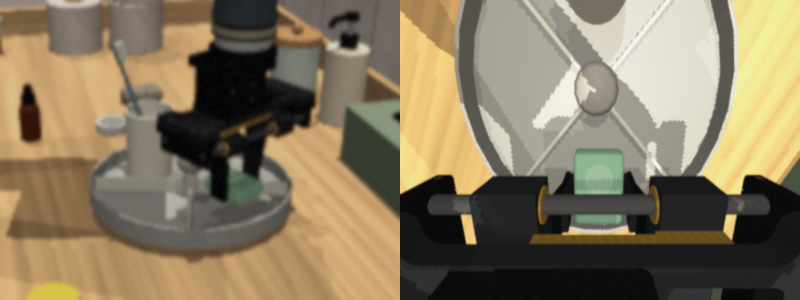

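The wrist view has the knob and dividers symmetric about the case, which matches the plan. I'll lower and release.

```bash
python3 -m pendant '[[[0,0,14],0],[[0,0,10],0],[[0,0,4],0],[[0,0,0],0],[[0,0,0],0]]'
python3 -m pendant '[[[0,0,0],0],[[0,0,0],0],[[0,0,0],0],[[0,0,0],0]]' 58 15
python3 -m pendant '[[[0,0,-20],0],[[0,0,-40],0],[[0,0,-50],0],[[0,0,-50],0],[[0,0,0],0],[[0,0,0],0]]'
python3 - <<'E'
from h import *
snap('wrist','w4'); crop('w4',160,0,480,260,2,'w4b')
i=cv2.imread('pics/w4.png'); hsv=cv2.cvtColor(i,cv2.COLOR_BGR2HSV)
m=((hsv[...,0]>55)&(hsv[...,0]<95)&(hsv[...,1]>40)).astype(np.uint8); 
n,l,st,ce=cv2.connectedComponentsWithStats(m); 
for j in range(1,n):
  if st[j,4]>150:
    p=np.argwhere(l==j)[:,::-1]; W=np.array([pt('w4',u,v,.036)[:2] for u,v in p],np.float32)*1000; print(ce[j],st[j,4],cv2.minAreaRect(W))
E
```

```text
time: 7.02
position: [0.5861, -0.0286, 0.0414]
tool_rot: [0.969, 0.247, -0.0, 0.0]
ft_force: [-0.7, 0.6, -0.6]
grip_width: 0.044
time: 7.52
position: [0.5861, -0.0286, 0.0416]
tool_rot: [0.969, 0.247, 0.0, 0.0]
ft_force: [-0.1, -0.7, 0.7]
grip_width: 0.0577
time: 8.28
position: [0.5855, -0.0284, 0.2012]
tool_rot: [0.969, 0.247, -0.0, -0.0]
ft_force: [-1.0, 0.6, -0.4]
grip_width: 0.0579
[317.90744467 186.25653924] 1988 ((584.4717407226562, -26.28012466430664), (41.83916473388672, 57.87691879272461), 27.89196014404297)
```

View pics/w4b.png

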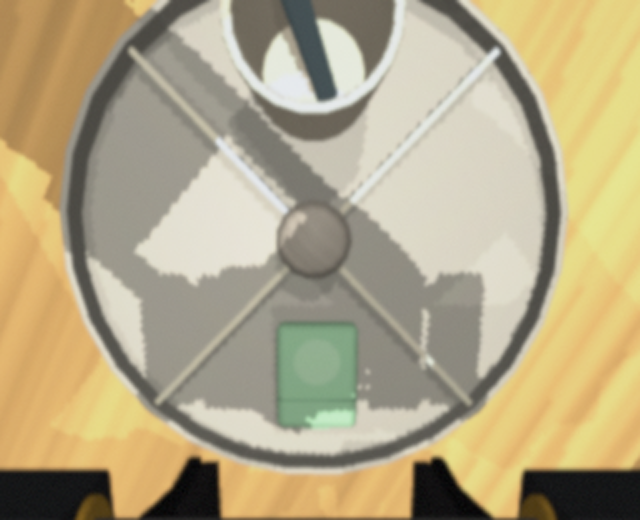

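The case sits centred and radially aligned in the compartment opposite the cup. Next is the clipper.

```bash
python3 -m pendant '[[[-39.6,34.8,0],0],[[-39.6,34.8,0],0],[[-39.6,34.8,0],0],[[-39.6,34.8,0],0],[[-39.4,34.9,0],0],[[0,0,10],-10],[[0,0,10],-10],[[0,0,10],-10]]' 34 15
python3 -m pendant '[[[0,0,20],-10],[[0,0,20],-10],[[0,0,20],-10],[[0,0,20],-10.1],[[0,0,22],0],[[0,0,0],0],[[0,0,0],0]]'
python3 - <<'E'
from h import *
snap('wrist','w5'); crop('w5',200,80,440,230,3,'w5b')
o=robot.get_obs(); print(o['position'],Ro.from_quat(o['tool_rot']).as_matrix()[:,0],o['q'])
E
```

```text
time: 9.32
position: [0.4945, -0.2756, 0.1691]
tool_rot: [0.871, 0.492, -0.001, -0.002]
ft_force: [0.3, 0.7, 0.1]
grip_width: 0.034
time: 10.2
position: [0.4955, -0.2759, 0.069]
tool_rot: [0.651, 0.759, -0.0, -0.001]
ft_force: [-0.5, -0.2, 0.2]
grip_width: 0.0343
[ 0.49583641 -0.27616465  0.06963975] [-1.51214115e-01  9.88501032e-01 -1.99225633e-05] [-7.05010914e-01  7.06088001e-01  1.70855866e+00 -2.83654188e-05
  7.26935961e-01 -2.42758244e+00]
```

View pics/w5b.png

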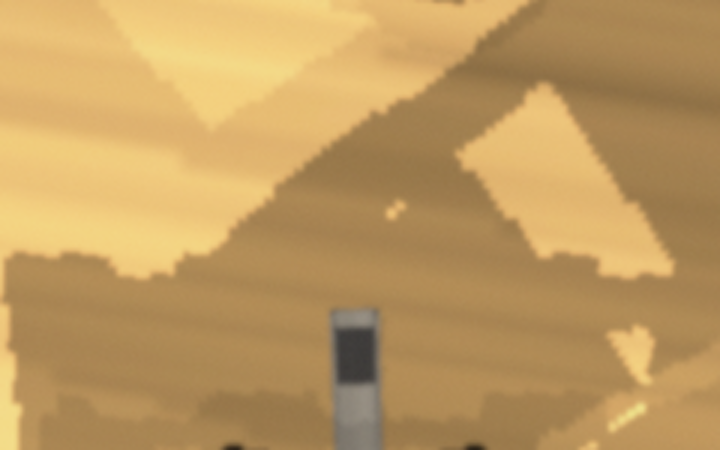

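The clipper end at crop (355,310) is upright and midway between the fingertips at 232 and 475, so I'll descend and grip.

```bash
python3 -m pendant '[[[0,0,25],0],[[0,0,15],0],[[0,0,6],0],[[0,0,0],0]]'
python3 -m pendant '[[[0,0,0],0],[[0,0,0],0],[[0,0,0],0],[[0,0,0],0],[[0,0,0],0]]' 5 15
python3 -m pendant '[[[0,0,-40],0],[[0,0,-50],0],[[0,0,-50],0],[[0,0,-38],0],[[0,0,0],0]]'
python3 - <<'E'
from h import *
snap('side','s6')
E
```

```text
time: 10.75
position: [0.4957, -0.2761, 0.0235]
tool_rot: [0.651, 0.759, -0.0, -0.0]
ft_force: [-0.2, 0.4, 0.1]
grip_width: 0.0337
time: 11.38
position: [0.4959, -0.2762, 0.0239]
tool_rot: [0.651, 0.759, 0.0, 0.0]
ft_force: [0.6, 0.6, 3.5]
grip_width: 0.0118
time: 12.0
position: [0.4974, -0.2774, 0.2048]
tool_rot: [0.651, 0.759, -0.0, 0.004]
ft_force: [1.0, -0.5, -1.0]
grip_width: 0.0117
```

```bash
python3 -m pendant '[[[0,0,0],10],[[0,0,0],10],[[0,0,0],10],[[0,0,0],10],[[0,0,0],10],[[0,0,0],10],[[0,0,0],10.1],[[39.6,-34.8,0],0]]'
python3 -m pendant '[[[39.6,-34.8,0],0],[[39.6,-34.8,0],0],[[39.6,-34.8,0],0],[[39.4,-34.9,0],0],[[0,0,40],0],[[0,0,40],0],[[0,0,12],0],[[0,0,0],0]]'
python3 - <<'E'
from h import *
snap('wrist','w7'); crop('w7',200,80,440,230,3,'w7b')
o=robot.get_obs(); print(o['position'],Ro.from_quat(o['tool_rot']).as_matrix()[:,0],o['grip_width'])
E
```

```text
time: 13.05
position: [0.5131, -0.2286, 0.1994]
tool_rot: [0.97, 0.244, -0.001, -0.001]
ft_force: [2.1, 0.5, -0.4]
grip_width: 0.0116
time: 14.05
position: [0.5851, -0.0285, 0.108]
tool_rot: [0.969, 0.247, -0.002, -0.001]
ft_force: [0.2, 0.3, -0.1]
grip_width: 0.0113
[ 0.58614575 -0.02881455  0.10933991] [ 8.78196931e-01  4.78299022e-01 -4.42517309e-04] 0.012180170456602192
```

View pics/w7b.png

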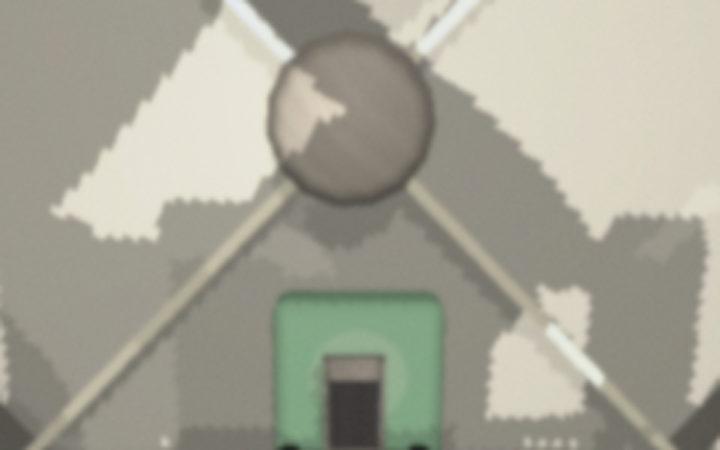

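```bash
python3 -m pendant '[[[0,0,25],0],[[0,0,16],0],[[0,0,6],0],[[0,0,0],0],[[0,0,0],0]]'
python3 - <<'E'
from h import *
snap('wrist','w8');
E
python3 -m pendant '[[[0,0,2],0],[[0,0,0],0],[[0,0,0],0]]'
```

```text
time: 14.72
position: [0.5867, -0.0287, 0.0633]
tool_rot: [0.969, 0.247, 0.001, 0.0]
ft_force: [-0.8, 0.7, -0.0]
grip_width: 0.0116
time: 15.15
position: [0.5861, -0.0286, 0.0606]
tool_rot: [0.969, 0.247, 0.0, 0.0]
ft_force: [0.4, 0.1, -0.4]
grip_width: 0.012
```

```bash
python3 -m pendant '[[[0,0,0.5],0],[[0,0,0],0],[[0,0,0],0],[[0,0,0],0],[[0,0,0],0]]' 26 15
python3 -m pendant '[[[0,0,-20],0],[[0,0,-40],0],[[0,0,-50],0],[[0,0,-50],0],[[0,0,0],0],[[0,0,0],0]]'
python3 - <<'E'
from h import *
snap('wrist','w9'); crop('w9',240,90,400,250,4,'w9b')
for s in[(-22,-29),(22,-29),(22,29),(-22,29)]: 
  a=np.radians(28.6); x=np.array([np.cos(a),np.sin(a)]); y=np.array([np.sin(a),-np.cos(a)])
  print(s,(px('w9',[*(np.array([.5862,-.0285])+(s[0]*x+s[1]*y)/1000),.036])-[240,90])*4)
E
```

```text
time: 15.78
position: [0.5861, -0.0286, 0.0601]
tool_rot: [0.969, 0.247, 0.0, 0.0]
ft_force: [0.0, 0.8, 0.1]
grip_width: 0.0259
time: 16.52
position: [0.5855, -0.0284, 0.2197]
tool_rot: [0.969, 0.247, -0.0, -0.0]
ft_force: [-0.6, -0.7, -0.2]
grip_width: 0.0259
(-22, -29) [236.00887514 283.93495099]
(22, -29) [393.38282441 284.03218779]
(22, 29) [389.46677252 481.88684056]
(-22, 29) [239.30809912 481.78075465]
```

View pics/w9b.png

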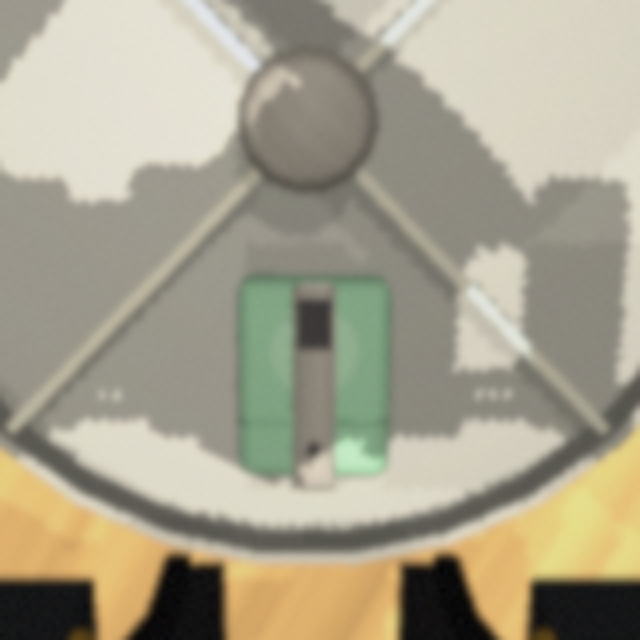

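The clipper lies flat along the case's middle line, spanning rows 282 to 488 against 277 to 476 for the case. I'll compare that with the projection for its height while moving to view the bottle.

```bash
python3 -m pendant '[[[37,-44.8,-10],0],[[37,-44.8,-10],0],[[37,-44.8,-10],0],[[37,-44.8,0],0],[[0,0,0],-9],[[0,0,0],-9],[[0,0,0],-9],[[0,0,0],-9]]' 60 15
python3 -m pendant '[[[0,0,0],-9],[[2.7,-51.4,0],0],[[2.7,-51.4,0],0],[[2.7,-51.4,0],0],[[2.7,-51.4,0],0],[[0,0,0],0],[[0,0,0],0]]'
python3 - <<'E'
from h import *
a=np.radians(28.6); y=np.array([np.sin(a),-np.cos(a)])
for z in(.036,.046):
  for s in(-28,28): print(z,s,(px('w9',[*(np.array([.5862,-.0285])+s*y/1000),z])-[240,90])*4)
snap('wrist','w10'); crop('w10',0,0,640,400,1.25,'w10b')
o=robot.get_obs(); print(o['position'],Ro.from_quat(o['tool_rot']).as_matrix()[:,0])
for X in ([.376,.283,.088],[.376,.283,.05],[.376,.283,0]): print(px('w10',X)*1.25)
E
```

```text
time: 17.58
position: [0.6291, 0.1995, 0.2472]
tool_rot: [0.844, 0.537, -0.002, -0.001]
ft_force: [-0.4, 1.1, 0.9]
grip_width: 0.0602
time: 18.45
position: [0.4363, 0.268, 0.2492]
tool_rot: [0.801, 0.599, -0.001, 0.0]
ft_force: [0.3, 0.6, 0.3]
grip_width: 0.0602
0.036 -28 [314.68751253 287.55573073]
0.036 28 [314.38998455 478.57640673]
0.046 -28 [314.79862194 292.76139222]
0.046 28 [314.48734069 489.12211538]
[0.4370517  0.26789739 0.24933182] [ 2.82658717e-01  9.59220460e-01 -3.97344018e-04]
[394.47139254 164.23560757]
[394.80857311 162.57864171]
[395.15283272 160.88688822]
```

View pics/w10b.png

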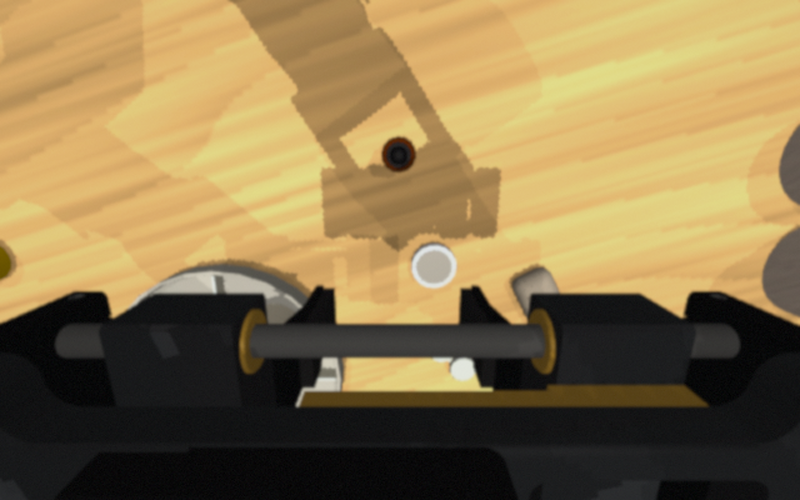

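The bottle is seen from almost straight above at (398,154). The balm tin is nearby at (434,265) and is low.

Run:
```python
from h import *
o=np.array([.4361,.268]); x=np.array([.2823,.9593]); y=np.array([.9593,-.2823])
for z in(.088,.05):
  p=pt('w10',398/1.25,154/1.25,z)[:2]; d=(p-o)*1000; print(z,p,d@x,d@y)
```

```text
0.088 [0.36911109 0.28799276] 0.2680816721116482 -69.90642030955927
0.05 [0.36956642 0.28791088] 0.31807760208302943 -69.44650778262209
```

```bash
python3 -m pendant '[[[0,-35,0],0],[[0.3,-34.7,0],0],[[0,0,50],0],[[0,0,50],0],[[0,0,40],0],[[0,0,40],0],[[0,0,25],0],[[0,0,0],0]]'
python3 -m pendant '[[[0,0,0],0],[[0,0,0],0],[[0,0,0],0],[[0,0,0],0],[[0,0,0],0],[[0,0,0],0]]' 24 20
python3 -m pendant '[[[0,0,-40],0],[[0,0,-50],0],[[0,0,-50],0],[[0,0,-50],0],[[0,0,-15],0],[[0,0,0],0]]'
```

```text
time: 19.5
position: [0.3696, 0.2872, 0.0429]
tool_rot: [0.801, 0.598, -0.002, -0.0]
ft_force: [0.0, -0.2, 0.3]
grip_width: 0.0598
time: 20.25
position: [0.3697, 0.2883, 0.0458]
tool_rot: [0.801, 0.599, 0.001, 0.0]
ft_force: [-0.8, 0.5, 6.2]
grip_width: 0.0312
time: 21.0
position: [0.3696, 0.2882, 0.2512]
tool_rot: [0.801, 0.599, 0.001, 0.0]
ft_force: [-0.2, -1.1, -1.0]
grip_width: 0.0315
```

```bash
python3 -m pendant '[[[0,59.5,0],0],[[0,59.5,0],0],[[0,59.5,0],0],[[0,59.5,0],0],[[0,59.7,0],0],[[-46.2,0,0],0],[[-46.2,0,0],0],[[-46.3,0,0],0]]'
python3 -m pendant '[[[0,0,50],0],[[0,0,50],0],[[0,0,40],0],[[0,0,15],0],[[0,0,0],0],[[0,0,0],0]]'
python3 - <<'E'
from h import *
snap('side','s11'); snap('wrist','w11'); snap('scene','c11')
s=cv2.imread('pics/s11.png')[90:240,240:420]; w=cv2.imread('pics/w11.png')[0:300,100:540]; c=cv2.imread('pics/c11.png')[120:270,260:440]
cv2.imwrite('pics/j11.png',np.vstack([np.hstack([cv2.resize(s,(396,330),interpolation=2),cv2.resize(c,(396,330),interpolation=2)]),cv2.resize(w,(792,264))]))
o=robot.get_obs(); print(o['position'],Ro.from_quat(o['tool_rot']).as_matrix()[:,0])
E
```

```text
time: 22.0
position: [0.6141, 0.0696, 0.247]
tool_rot: [0.801, 0.599, -0.002, -0.002]
ft_force: [0.4, -1.2, -0.5]
grip_width: 0.0317
time: 22.75
position: [0.6169, 0.0709, 0.0963]
tool_rot: [0.801, 0.599, 0.001, 0.001]
ft_force: [-0.2, -0.9, -0.5]
grip_width: 0.0315
[0.61681069 0.07091938 0.09674839] [2.82189727e-01 9.59358345e-01 7.24099926e-04]
```

View pics/j11.png

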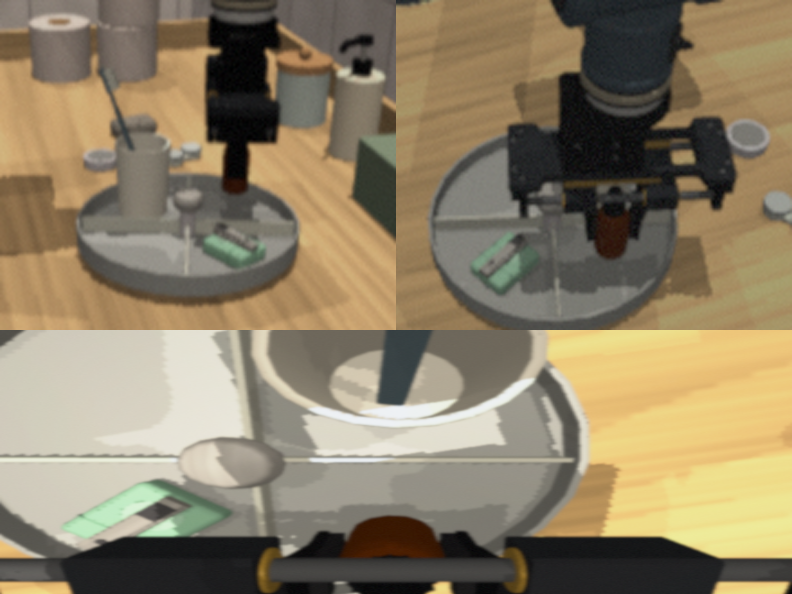

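The bottle hangs upright over its compartment, clear of the cup, so I'll lower it gently.

```bash
python3 -m pendant '[[[0,0,15],0],[[0,0,9],0],[[0,0,4],0],[[0,0,0],0],[[0,0,0],0]]'
python3 -m pendant '[[[0,0,1.5],0],[[0,0,1.5],0],[[0,0,0],0],[[0,0,0],0]]'
```

```text
time: 23.52
position: [0.6159, 0.0709, 0.0671]
tool_rot: [0.801, 0.599, 0.0, 0.0]
ft_force: [-0.4, 0.4, -0.8]
grip_width: 0.0313
time: 24.02
position: [0.6157, 0.0709, 0.0641]
tool_rot: [0.801, 0.599, 0.0, 0.0]
ft_force: [0.6, 0.3, -0.6]
grip_width: 0.0315
```

```bash
python3 -m pendant '[[[0,0,0.7],0],[[0,0,0.5],0],[[0,0,0],0],[[0,0,0],0]]'
python3 -m pendant '[[[0,0,0.4],0],[[0,0,0],0],[[0,0,0],0]]'
```

```text
time: 24.52
position: [0.6158, 0.0709, 0.0638]
tool_rot: [0.801, 0.599, 0.0, 0.0]
ft_force: [-1.7, 0.4, 6.1]
grip_width: 0.0312
time: 24.9
position: [0.6158, 0.0709, 0.0638]
tool_rot: [0.801, 0.599, 0.0, 0.0]
ft_force: [-2.8, 0.3, 6.8]
grip_width: 0.0315
```

Contact at about 6 N. I'll release, rise and go to the jar. There the jaws will sit at 45° to clear the yellow look-alikes.

```bash
python3 -m pendant '[[[0,0,0],0],[[0,0,0],0],[[0,0,0],0],[[0,0,0],0],[[0,0,0],0]]' 50 20
python3 -m pendant '[[[0,0,-20],0],[[0,0,-40],0],[[0,0,-60],0],[[0,0,-60],0],[[0,0,-7],9.5],[[0,0,0],9.5],[[0,0,0],9.6],[[0,0,0],0]]' 
python3 -m pendant '[[[-59.8,10.3,0],0],[[-59.8,10.3,0],0],[[-59.8,10.3,0],0],[[-59.8,10.3,0],0],[[-59.8,10.3,0],0],[[-59.8,10.4,0],0],[[-60.1,10.5,0],0],[[0,0,0],0]]' 64
python3 - <<'E'
from h import *
snap('wrist','w12'); snap('side','s12')
o=robot.get_obs(); print(o['position'],Ro.from_quat(o['tool_rot']).as_matrix()[:,0],o['q'])
p=px('w12',[.3705,-.2764,.042]); print(p)
i=cv2.imread('pics/w12.png'); cv2.imwrite('pics/w12b.png',np.vstack([i,cv2.resize(cv2.imread('pics/s12.png')[110:230,240:432],(640,400),interpolation=2)])[::1] if 0 else np.hstack([cv2.resize(i,(480,300)),cv2.resize(cv2.imread('pics/s12.png')[110:260,240:400],(320,300),interpolation=2)]))
E
```

```text
time: 25.52
position: [0.6157, 0.0709, 0.0623]
tool_rot: [0.801, 0.599, -0.0, -0.0]
ft_force: [0.5, -0.4, 0.7]
grip_width: 0.0499
time: 26.52
position: [0.6157, 0.0709, 0.2509]
tool_rot: [0.923, 0.384, 0.001, 0.0]
ft_force: [-0.2, -0.5, 0.1]
grip_width: 0.0502
time: 27.52
position: [0.369, -0.2804, 0.2503]
tool_rot: [0.925, 0.381, -0.0, 0.001]
ft_force: [-0.2, 0.5, -0.3]
grip_width: 0.0639
[ 0.37039524 -0.27682568  0.24989886] [7.07463937e-01 7.06749254e-01 5.19020196e-04] [-8.84581715e-01  3.01773301e-01  1.81996552e+00  6.45563612e-04
  1.01956719e+00 -1.66981246e+00]
[321.33680608 179.72700721]
```

View pics/w12b.png

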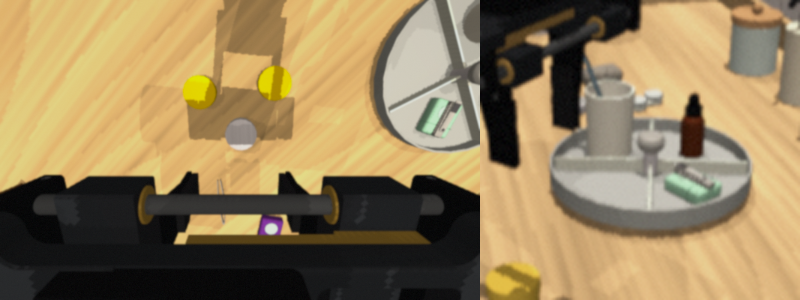

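The bottle stands in its compartment (right panel). The wrist view has the jar at pixel (321,177) against a predicted (321,180), with both yellow jars well to the sides. Descending.

```bash
python3 -m pendant '[[[0,-1.5,40],0],[[0,0,50],0],[[0,0,40],0],[[0,0,40],0],[[0,0,30],0],[[0,0,11],0],[[0,0,0],0]]'
python3 -m pendant '[[[0,0,0],0],[[0,0,0],0],[[0,0,0],0],[[0,0,0],0],[[0,0,0],0],[[0,0,0],0]]' 44 25
python3 -m pendant '[[[0,0,-30],0],[[0,0,-50],0],[[0,0,-50],0],[[0,0,-50],0],[[0,0,-20],0],[[0,0,0],0]]'
```

```text
time: 28.5
position: [0.3702, -0.2745, 0.0383]
tool_rot: [0.923, 0.384, -0.0, -0.0]
ft_force: [-0.3, -0.1, -0.6]
grip_width: 0.0645
time: 29.25
position: [0.3702, -0.2759, 0.0395]
tool_rot: [0.924, 0.383, 0.0, 0.001]
ft_force: [1.4, 2.8, 7.5]
grip_width: 0.0516
time: 30.0
position: [0.37, -0.276, 0.24]
tool_rot: [0.924, 0.383, 0.001, 0.002]
ft_force: [-0.0, 0.4, -1.6]
grip_width: 0.0513
```

```bash
python3 -m pendant '[[[55.6,-22.5,0],0],[[55.6,-22.5,0],0],[[55.6,-22.5,0],0],[[55.6,-22.5,0],0],[[55.6,-22.4,0],0],[[0,0,0],10.2],[[0,0,0],10.2],[[0,0,0],10.2]]'
python3 -m pendant '[[[0,0,30],10.2],[[0,0,40],10.3],[[0,0,40],10.3],[[0,0,30],0],[[0,0,10],0],[[0,0,0],0],[[0,0,0],0]]'
python3 - <<'E'
from h import *
snap('side','s13'); snap('wrist','w13'); snap('scene','c13')
s=cv2.imread('pics/s13.png')[90:240,240:420]; w=cv2.imread('pics/w13.png')[0:300,100:540]; c=cv2.imread('pics/c13.png')[120:270,260:440]
cv2.imwrite('pics/j13.png',np.vstack([np.hstack([cv2.resize(s,(396,330),interpolation=2),cv2.resize(c,(396,330),interpolation=2)]),cv2.resize(w,(792,264))]))
o=robot.get_obs(); print(o['position'],Ro.from_quat(o['tool_rot']).as_matrix()[:,0])
E
```

```text
time: 31.0
position: [0.4854, 0.0012, 0.2364]
tool_rot: [0.992, 0.123, -0.002, -0.001]
ft_force: [0.3, 0.4, -1.8]
grip_width: 0.0515
time: 31.88
position: [0.4873, 0.0005, 0.0891]
tool_rot: [0.99, -0.143, 0.001, 0.0]
ft_force: [0.2, -0.0, -1.4]
grip_width: 0.0517
[0.48741818 0.00050046 0.08947348] [ 0.95933808 -0.2822501   0.00230878]
```

View pics/j13.png

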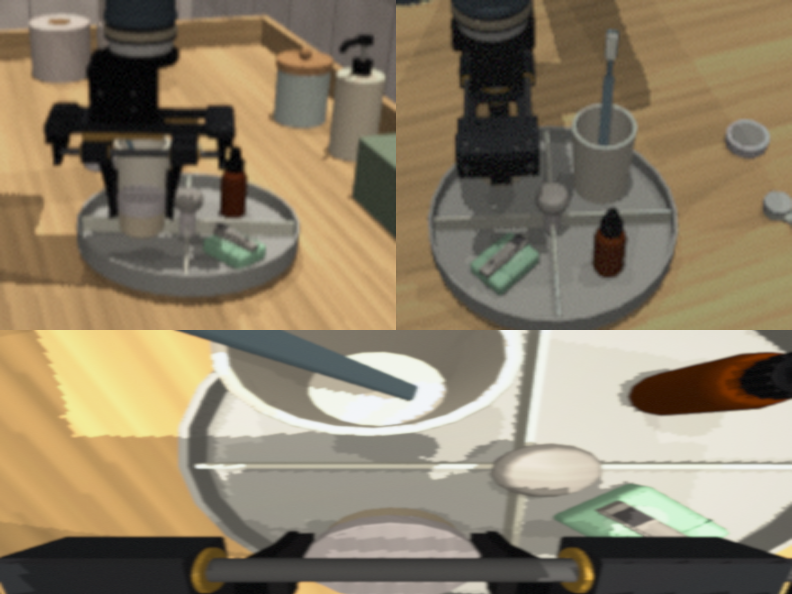

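The jar is upright over the last compartment, clear of the cup, and the bottle and the case with its clipper stand right. Lowering it gently.

```bash
python3 -m pendant '[[[0,0,14],0],[[0,0,9],0],[[0,0,5],0],[[0,0,2],0],[[0,0,0],0],[[0,0,0],0]]'
python3 -m pendant '[[[0,0,1],0],[[0,0,0.8],0],[[0,0,0],0],[[0,0,0],0]]'
```

```text
time: 32.78
position: [0.4869, 0.0006, 0.0586]
tool_rot: [0.99, -0.143, 0.0, 0.0]
ft_force: [0.3, 0.1, -0.6]
grip_width: 0.0518
time: 33.28
position: [0.487, 0.0006, 0.0575]
tool_rot: [0.99, -0.143, 0.001, 0.0]
ft_force: [-0.4, 0.6, 5.7]
grip_width: 0.0516
```

```bash
python3 -m pendant '[[[0,0,0],0],[[0,0,0],0],[[0,0,0],0],[[0,0,0],0],[[0,0,0],0]]' 62 20
python3 -m pendant '[[[0,0,-20],0],[[0,0,-40],0],[[0,0,-60],0],[[0,0,-60],0],[[0,50,-20],0],[[0,20,0],0],[[0,0,0],0],[[0,0,0],0]]'
python3 - <<'E'
from h import *
snap('wrist','w14'); i=cv2.imread('pics/w14.png'); hsv=cv2.cvtColor(i,cv2.COLOR_BGR2HSV); H,S,V=cv2.split(hsv)
def comp(m,z,lo,hi):
  n,l,st,ce=cv2.connectedComponentsWithStats(m.astype(np.uint8))
  for j in range(1,n):
    if lo<st[j,4]<hi:
      p=np.argwhere(l==j)[:,::-1]; W=np.array([pt('w14',u,v,z)[:2] for u,v in p],np.float32)*1000; r=cv2.minAreaRect(W); print(ce[j].round(),st[j,4],np.round(r[0]),np.round(r[1]),round(r[2],1))
print('mint'); comp((H>55)&(H<95)&(S>40),.036,150,9000)
print('amber'); comp((H<14)&(S>140)&(V<150),.06,100,9000)
# projections of planned points
for n,X in [('jar top',[.4865,.0008,.060]),('knob',[.551,.036,.073]),('bottle bulb',[.6155,.0712,.106]),('bottle base',[.6155,.0712,.018]),('cup rim',[.5158,.1005,.108])]: 
  u=px('w14',X); print(n,u.round(1))
g=cv2.medianBlur(cv2.cvtColor(i,cv2.COLOR_BGR2GRAY),5)
c=cv2.HoughCircles(g,cv2.HOUGH_GRADIENT,1,20,param1=80,param2=22,minRadius=10,maxRadius=60); print(c[0][:10].round(1) if c is not None else None)
E
```

```text
time: 33.9
position: [0.4867, 0.0006, 0.0566]
tool_rot: [0.99, -0.143, -0.0, -0.0]
ft_force: [-0.0, 0.0, 1.0]
grip_width: 0.0619
time: 34.9
position: [0.4667, -0.066, 0.2562]
tool_rot: [0.99, -0.143, -0.001, -0.0]
ft_force: [0.4, 0.5, -0.6]
grip_width: 0.0623
mint
[414. 114.] 362 [597. -20.] [13. 56.] 29.2
[395. 133.] 380 [572. -33.] [18. 58.] 26.9
amber
[412.  26.] 755 [608.  67.] [38. 29.] 23.7
jar top [318.1 122.5]
knob [368.6  70.5]
bottle bulb [ 4.373e+02 -2.000e-01]
bottle base [407.3  29.8]
cup rim [318.2  -1.1]
[[315.5 118.5  45. ]
 [311.5  26.5  29.4]
 [412.5 121.5  29.3]
 [425.5 103.5  35. ]
 [313.5   5.5  34.2]
 [331.5 132.5  55. ]
 [367.5 142.5  39.4]
 [392.5 111.5  33.5]
 [361.5  72.5  20.5]
 [293.5  36.5  33.5]]
```

```bash
python3 -m pendant '[[[25,-30,-20],0],[[25,-30,-20],0],[[0,-30,-20],0],[[0,0,0],0],[[0,0,0],0],[[0,0,0],0]]'
python3 - <<'E'
from h import *
snap('wrist','w15'); snap('scene','c15'); snap('side','s15'); i=cv2.imread('pics/w15.png'); g=cv2.medianBlur(cv2.cvtColor(i,cv2.COLOR_BGR2GRAY),3)
c=load('w15'); f=c['mtx'][0,0]
for n,X,r in [('jar lid',[.4865,.0008,.060],26),('knob',[.551,.036,.073],18),('bottle bulb',[.6155,.0712,.106],5),('bottle shoulder',[.6155,.0712,.068],16),('cup rim',[.5158,.1005,.108],33)]:
  u=px('w15',X); d=(c['R']@X+c['t'])[2]; rp=f*r/1000/d; k=int(rp+22); x0,y0=max(0,int(u[0])-k),max(0,int(u[1])-k)
  h=cv2.HoughCircles(g[y0:int(u[1])+k,x0:int(u[0])+k],cv2.HOUGH_GRADIENT,1,3,param1=60,param2=10,minRadius=int(rp*.9),maxRadius=int(rp*1.1)+1)
  print(n,u.round(1),rp.round(1),[] if h is None else [( (q+[x0,y0,0]).round(1).tolist(),((pt('w15',q[0]+x0,q[1]+y0,X[2])-X)[:2]*1000).round(1).tolist()) for q in h[0][:3]])
# upright checks: amber mask in the side view
for n,fn in(('side','s15'),('scene','c15')):
  H,S,V=cv2.split(cv2.cvtColor(cv2.imread(f'pics/{fn}.png'),cv2.COLOR_BGR2HSV)); u=px(fn,[.6155,.0712,.043]).round().astype(int)
  m=np.zeros_like(H); w=(slice(u[1]-25,u[1]+25),slice(u[0]-15,u[0]+15)); m[w]=((H[w]<14)&(S[w]>120)&(V[w]<150)); p=np.argwhere(m)[:,::-1]; print(n,'amber',p.mean(0),p.min(0),p.max(0),'pred mid glass',px(fn,[.6155,.0712,.043]))
E
```

```text
time: 35.7
position: [0.5394, 0.0053, 0.3156]
tool_rot: [0.99, -0.143, -0.001, 0.0]
ft_force: [-0.4, -0.4, 0.7]
grip_width: 0.062
jar lid [282.8 187.6] 18.6 [([282.5, 188.5, 18.2], [-0.9, -1.2]), ([285.5, 186.5, 19.3], [4.1, 0.4]), ([289.5, 178.5, 18.2], [12.9, 9.7])]
knob [320.  151.1] 13.7 [([320.5, 150.5, 15.4], [0.8, 0.6]), ([321.5, 153.5, 13.1], [1.0, -3.5]), ([317.5, 153.5, 12.9], [-4.1, -2.0])]
bottle bulb [365.4 108.6] 4.3 []
bottle shoulder [360.8 109.7] 12.5 [([360.5, 110.5, 12.2], [-0.6, -0.9]), ([357.5, 111.5, 12.2], [-4.6, -1.0])]
cup rim [274.9 108.6] 28.8 [([271.5, 106.5, 25.8], [-3.0, 3.3]), ([268.5, 110.5, 29.2], [-7.7, 0.1]), ([272.5, 110.5, 25.7], [-3.3, -1.1])]
side amber [345.78743961 177.17391304] [341 165] [351 187] pred mid glass [345.76630001 178.00420103]
scene amber [356.34299517 234.75362319] [350 224] [363 244] pred mid glass [356.08590508 233.48092078]
```

Jar, knob and bottle all match the plan to within about 1.5 mm, and the arm is clear. Handing in.

```bash
python3 -c "
from rig import order; print(order.hand_in())"
```

```text
the job is handed in; nothing more can be done
None
```

All four things are back on the turntable, placed in the order asked, and I handed the job in at about 36 s of the 115 s allowed. The hand-in gave no verdict.

- **Floss case and nail clipper:** the case lies flat opposite the cup. Its measured centre is about 2.5 mm off the planned spot, the same before and after the clipper was set on top. The clipper lies flat on it, centred to about 1 mm.
- **Bottle:** set down with about 6 N of contact. At the end it stood upright within 1 mm of the plan, and the side and scene cameras agreed.
- **Jar:** set down with about 6 N of contact, within 1.5 mm of the plan by the best circle fit.
- **Tray and cup:** the tray showed no turn, and its knob was within 1 mm of where it started. The cup was standing in its compartment in the last pictures I viewed.
- **Everything else:** the arm stayed clear of the lens case, tweezers, balm tin, pumice stone and the look-alikes. I did not measure them again at the end.

**Checks that failed or disagreed:**
- The first automatic circle search after placing the jar found nothing usable, so I repeated it from a better viewpoint.
- The cup rim fit scattered by 3 to 8 mm. I put this down to a poor fit, because nothing came near the cup.
- The final check was by numbers only, since all 16 picture views were used.

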